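Serve a piece of peeled cane with tongs

ROBOT

A 6-joint arm with a two-finger parallel gripper is mounted at the origin on the work surface. World frame = base frame: x ahead of the robot, y to its left, z up, the work surface at z = 0. Lengths are in m, angles in rad, forces in N, time in s.
With the tool pointing down it reaches from about 0.35 to 0.775 m from the base axis. Payload 7.3 kg.
Tool frame: the origin (TCP) lies at the very end of the fingers, on their centre line; the grasp point (between the pads) lies grip_point_offset behind it (grip_point_offset is the distance from the TCP to the grasp point, in m); z points along the fingers, y is the direction in which the jaws open and shut (so a half turn about z gives the same grasp; the last joint's range is limited). The gripper opens to 92 mm and grips with 3 to 60 N. Pads are 19 mm wide; open, the fingers measure 130 mm over their backs; the gripper's body (75 mm by 190 mm) begins 47 mm behind the grasp point.
Start: joints at [-1.287, 0.342, 1.524, -0, 1.275, -0.146], TCP at [0.219, -0.477, 0.227] pointing down, gripper open.
Joint ranges: [-2.53, 2.53], [-0.77, 2.02], [0.04, 2.7], [-1, 4.14], [0.28, 2.66], [-3.11, 3.11]. Speed limits (rad/s): [2.57, 2.57, 3.14, 3.14, 3.14, 3.14].

INTERFACE

Orientations are given as [roll, pitch, yaw] about the fixed x, y, z axes, in that order (R = Rz(yaw) Ry(pitch) Rx(roll)).
In Python, from cell import * gives the robot as it stands.
- The arm moves only by the shell command python3 -m inch 'ROWS' [OPENING] [FORCE]. ROWS is JSON, a list that holds one entry, the list of rows, each a list of 4 numbers: the shift along the tool's x, y, z in mm, then the turn about the tool's z in rad. In form: [[[x, y, z, roll], ...]]. A call has 1 to 10 rows; each row shifts and turns the commanded pose from where the row before left it, along the tool's axes as they then stand; what a row does not reach is not made up. A row lasts 1/8 s, in which the tool goes at most 62.5 mm and 10.7 degrees, less where a joint would pass 70% of its speed; a pose out of reach is approached as far as the arm can. A call with a gripper value outside its range is refused whole. OPENING is the closure, from -1 (fully open) to 1 (shut), set as the call begins (- or left out, the last holds). The fingers move at their own pace and stop on an object; FORCE is the grip in N (left out, the last holds). Time passes only in rows, so rows that do not move let the fingers close. It gives the time, the measured TCP pose, the force and the opening at its end, in the units of the state.
- observe(): the state, without advancing time (a new reading comes with each control period).
- read_camera(name): name is "scene" or "top"; returns a dict with "img" (420x560x3 uint8, blue, green, red), "fx", "fy", "cx", "cy" (pixels), "eye" and "rotation" of the camera in the world. Camera axes: x right, y down, z forward; pixel columns grow to the right and rows downward; lengths in m; the calibration is good to about 2 mm. A picture is of the moment at which its call begins. There is no depth.
- hand_in(): hands the job in, once; it reports no verdict.
Trained networks look in the newest picture that a camera, given by its name, has taken for a name from the list of things; names that differ only in an ending like _2 or _b are one class to them, and where a whole thing is asked for, a point or a joint stands for the part that bears it (a point fixed in the world has none). Each returns a list of dicts, best first, with "conf" (0 to 1); they miss things now and then, are a little off and sometimes report something else, mostly with a low value. They report only what shows in the picture. A call takes as long as a camera call. They do not tell look-alikes from the thing itself.
- boxes_of(camera, label): "at" ([row, column] in pixels, amid what is visible of it).
- place_of(camera, label): "at" ([row, column] in pixels: a listed point, or the origin of a listed thing).
The state is a dict: "time": time; "qpos": joint angles; "qvel": joint speeds; "joint_efforts": joint torques, N m; "tool_pos": TCP position; "tool_rot": TCP orientation; "contact_force": force on the tool from outside, world axes, zero at the start; "torque": the same for the moment, N m; "opening": finger opening in m.
Only numpy, scipy, OpenCV 4.12 (cv2) and the standard library are available. Lean on these libraries where they do the work, as an engineer would, in place of code of your own. Each camera call takes 0.05 s, during which the arm holds its last target. There are 200 camera calls.

TASK

Pick up the sprung tongs from their wooden rest, close them on the shorter of the two peeled cane pieces and lift it, touching the cane only with the tongs. Finish while holding: the piece stays squeezed in the tongs, held still over the middle of the metal bowl and clear above its rim; do not let go or put anything down. Leave the taller piece, the bowl, the bottle and the cup where they stand.

Things in the scene. Friction and masses are not known exactly. Their poses are not given: they have to be found in the camera images.
- tongs_grip (a point): Where to grip the steel tongs: on their centre line between the two black finger pads, half-way up (32 mm above the table at the start). x points along the centre line to the jaws, y to the left arm, z up. The pads run from x = -28 to +30 mm on the arms' outer sides, 24 mm high; width over them 57 mm free, 44 mm with the jaws shut on a 30 mm piece. Tongs balance about here.
- tongs_jaws (a point): Midway between the tongs' jaws, x = +95 mm from tongs_grip on the centre line, half-way up. Jaws: upright plates 28 mm high from x = 70 to 123 mm; clear gap here 56 mm when free (52 mm between small lips at their ends), 30 mm when parallel; 64 mm over the outsides when free.
- tong_left (a joint): Closing angle of the tongs' left arm, rad: 0 free and open, 0.068 shut on a 30 mm piece (jaws then parallel), 0.115 at most; the right arm turns equally. Squeezing the pads closes the jaws, whose gap changes twice as much as the width over the pads.
- tongs: The tongs as a whole, lying level, jaws opening sideways: 220 mm long, 24 mm high, 105 g, hinge at x = -95 mm; origin and axes as tongs_grip. A spring holds them open: it pushes each pad with 5 N when free, 6.5 N when squeezed 4 mm, 9 N at 44 mm width, so a light squeeze of 5 to 7 mm carries the tongs with the jaws still open.
- rest: Fixed wooden tongs rest: two cross bars 20 mm high, 20 mm wide and 100 mm long under the tongs at x = -78 and x = +58 mm, joined by a 6 mm thick slat 30 mm wide along the middle. Origin on the table, under tongs_grip at the start; x along the tongs.
- short_piece_center (a point): Centre of the shorter peeled cane piece: a round pale stub 30 mm in diameter and 55 mm tall, about 45 g, standing on end on the table; the one to lift.
- short_piece: The same shorter cane piece; origin at the centre of its underside, z along it.
- tall_piece_center (a point): Centre of the taller peeled cane piece: 30 mm in diameter and 95 mm tall, standing on end; leave it alone.
- bowl: Open round metal bowl, 150 mm across the rim and 60 mm high, standing on the table. Origin at the centre of its underside, z up.
- bottle: Bystander bottle, 64 mm across and 150 mm tall, beyond the work. Origin under its centre.
- cup: Bystander white cup, 72 mm across and 85 mm tall, beyond the work. Origin under its centre.
Mind the look-alikes: they are no part of the job. What is shaped like the tongs but blue is not meant.

How it is judged:
On the way, in this order (a step that is already met when the one before it is completed fails the run):
1. the tongs are lifted off their rest in the gripper (height (world z) of tongs_grip above 0.06 m and contact force between the fingers and tongs above 0.5 N and contact force between rest and tongs below 0.1 N and height (world z) of short_piece_center below 0.04 m), for 0.2 s.
2. the shorter piece is squeezed in the tongs and lifted off the table (height (world z) of short_piece_center above 0.06 m and contact force between tongs and short_piece above 1 N and contact force between the fingers and tongs above 1 N), for 0.2 s.
At the end, for the whole second after the job is handed in: The short piece is squeezed in the tongs (over 1 N), tongs in the gripper; it is still, its centre within 40 mm of the bowl's axis and over 95 mm above the bowl's foot, no touch of bowl or robot. Tall piece, bowl, bottle and cup within 30 mm of their starts (horizontal distance between short_piece_center and bowl below 0.04 m and z of short_piece_center in the frame of bowl above 0.095 m and distance between short_piece_center and tongs_jaws below 0.045 m and contact force between tongs and short_piece above 1 N and contact force between the fingers and tongs above 1 N and contact force between each of bowl, the arm, the fingers and short_piece below 0.1 N and contact force between bowl and tongs below 0.1 N and linear speed of short_piece below 0.03 m/s and distance of each of bowl, tall_piece_center, bottle, cup from where it was at the start of the episode below 0.03 m); the arm keeps its last pose, push and grip.
It fails at once if the robot touches the short cane piece itself (contact force between any of the fingers, the arm and short_piece above 0.5 N).
It fails at once if the taller piece is disturbed (distance of tall_piece_center from where it was at the start of the episode above 0.03 m).
It fails at once if the bowl is pushed away (distance of bowl from where it was at the start of the episode above 0.03 m).
It fails at once if the bottle or cup is disturbed (distance of any of bottle, cup from where it was at the start of the episode above 0.03 m).
It also fails if it takes over 53 s, if anything falls off the work surface, if the arm or the gripper's body presses on something with over 40 N, if the wrist force passes 120 N, or if a joint passes its speed limit or range.

## Working session

There is one attempt and no reset: what is moved stays moved. The work goes in short steps, Python scripts to look and compute and a shell command to move; the robot and the scene stay as the last step left them, time stands still between calls to the robot, and variables do not carry over. Pictures are saved under pics/ and viewed, about 8 in all and at most 12, crops included, and the job is handed in when it is done.

```bash
mkdir -p pics; ls; cat > h.py <<'E'
from cell import *
import numpy as np, cv2
def ray(c,at):
    v=np.array([(at[1]-c["cx"])/c["fx"],(at[0]-c["cy"])/c["fy"],1.])
    return np.array(c["eye"]),np.array(c["rotation"])@v
def onz(c,at,z):
    e,d=ray(c,at); return e+d*(z-e[2])/d[2]
def proj(c,p):
    q=np.array(c["rotation"]).T@(np.array(p)-np.array(c["eye"])); return [c["cy"]+c["fy"]*q[1]/q[2],c["cx"]+c["fx"]*q[0]/q[2]]
E
python3 - <<'E'
from h import *
s=observe(); print(s["time"],s["tool_pos"],s["tool_rot"],s["opening"]); 
import cell; print(grip_point_offset if 'grip_point_offset' in dir(cell) else dir(cell))
Z=dict(tongs_grip=.032,tongs_jaws=.032,short_piece_center=.0275,tall_piece_center=.0475,bowl=0,bottle=0,cup=0,rest=0)
for n in("top","scene"):
    c=read_camera(n); cv2.imwrite(f"pics/{n}0.png",c["img"]); print(n,c["eye"])
    for k,z in Z.items():
        for r in place_of(n,k)[:4]: print(k,np.round(r["at"]),round(r["conf"],2),np.round(onz(c,r["at"],z),3))
E
```

```text
pics
0.0 [ 0.21866236 -0.47684168  0.22604285] [-3.14005116e+00 -2.17929890e-04  4.29788260e-01] 0.0918331269131023
0.0188
top [0.31231336 0.00830039 1.12332556]Traceback (most recent call last):
  File "<stdin>", line 8, in <module>
  File "h.py", line 7, in onz
    e,d=ray(c,at); return e+d*(z-e[2])/d[2]
                                       ~^^^
IndexError: invalid index to scalar variable.
```

View pics/top0.png

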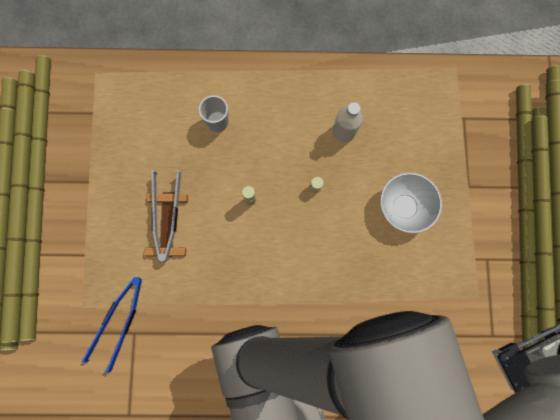

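The top view shows steel tongs on the rest at about (row 215, col 166), with the blue look-alike at (325, 115). One cane piece is at (193, 249) and another at (184, 317), and the bowl is at (204, 411). The rotation comes as roll/pitch/yaw, so I'll convert it in the helper.

```bash
cat > h.py <<'E'
from cell import *
import numpy as np, cv2
from scipy.spatial.transform import Rotation as Ro
def rot(c):
    r=np.array(c["rotation"]); return Ro.from_euler("xyz",r).as_matrix() if r.shape==(3,) else r
def ray(c,at):
    v=np.array([(at[1]-c["cx"])/c["fx"],(at[0]-c["cy"])/c["fy"],1.])
    return np.array(c["eye"]),rot(c)@v
def onz(c,at,z):
    e,d=ray(c,at); return e+d*(z-e[2])/d[2]
def proj(c,p):
    q=rot(c).T@(np.array(p)-np.array(c["eye"])); return np.array([c["cy"]+c["fy"]*q[1]/q[2],c["cx"]+c["fx"]*q[0]/q[2]])
E
python3 - <<'E'
from h import *
Z=dict(tongs_grip=.032,tongs_jaws=.032,short_piece_center=.0275,tall_piece_center=.0475,bowl=0,bottle=0,cup=0,rest=0)
for n in("top","scene"):
    c=read_camera(n); cv2.imwrite(f"pics/{n}0.png",c["img"]); print(n,c["eye"],c["rotation"],c["fx"])
    for k,z in Z.items():
        for r in place_of(n,k)[:4]: print(k,np.round(r["at"],1),round(r["conf"],2),np.round(onz(c,r["at"],z),3))
E
```

```text
top [0.31231336 0.00830039 1.12332556] [-2.96347819 -0.01275412 -1.56215957] 447.2491235799617
tongs_grip [318.2 121.6] 0.65 [0.252 0.371 0.032]
tongs_grip [221.2 165.8] 0.64 [0.486 0.279 0.032]
tongs_jaws [181.6 168.1] 0.91 [0.587 0.279 0.032]
tongs_jaws [356.4  97.5] 0.83 [0.165 0.421 0.032]
short_piece_center [187.  317.2] 0.48 [ 0.578 -0.095  0.027]
tall_piece_center [205.1 403.7] 0.63 [ 0.53  -0.306  0.048]
tall_piece_center [195.8 251.9] 0.57 [0.549 0.068 0.048]
bowl [207.6 404.3] 0.77 [ 0.533 -0.321  0.   ]
bottle [130.6 342.3] 0.65 [ 0.739 -0.165  0.   ]
cup [222.1 165.8] 0.69 [0.489 0.287 0.   ]
cup [119.  216.3] 0.66 [0.767 0.169 0.   ]
cup [187.  316.7] 0.58 [ 0.585 -0.096  0.   ]
rest [221. 167.] 0.82 [0.492 0.284 0.   ]
rest [179.1 167.2] 0.44 [0.601 0.29  0.   ]
rest [193.3 250.5] 0.39 [0.566 0.074 0.   ]
scene [ 1.22659312 -0.64296923  0.79330852] [-2.23524421 -0.00634727  0.83129699] 490.0154898088866
tongs_grip [167.1 353.8] 0.76 [0.501 0.289 0.032]
tongs_grip [124.6 310.6] 0.63 [0.242 0.374 0.032]
tongs_grip [308.4 290.1] 0.58 [ 0.758 -0.195  0.032]
tongs_jaws [118.1 305.8] 0.76 [0.2   0.393 0.032]
tongs_jaws [179.9 373.9] 0.62 [0.58  0.282 0.032]
tongs_jaws [255.8 272.5] 0.54 [ 0.62  -0.121  0.032]
short_piece_center [247.  271.5] 0.71 [ 0.593 -0.1    0.027]
tall_piece_center [200.7 311.9] 0.56 [0.548 0.075 0.047]
bowl [288.6 176.6] 0.87 [ 0.532 -0.321  0.   ]
bottle [305.4 291.5] 0.85 [ 0.734 -0.168  0.   ]
cup [239.  400.5] 0.76 [0.759 0.172 0.   ]
rest [176.3 346.9] 0.55 [0.489 0.277 0.   ]
```

View pics/scene0.png

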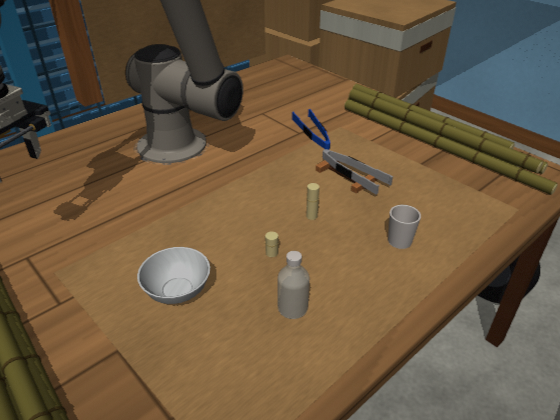

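Two tongs-shaped things show: steel tongs on the rest at top (215, 166) and blue ones at (325, 115). I want the steel pair. Two canes show in the scene view: a short one at (247, 271) and a tall one at (200, 312). I'll confirm both in one enlarged crop with overlays.

```bash
python3 - <<'E'
from h import *
t=read_camera("top"); s=read_camera("scene")
g=np.array([.490,.282,.032]); j=np.array([.585,.280,.032])
def crop(c,r0,c0,h,w,k,pts):
    im=cv2.resize(c["img"][r0:r0+h,c0:c0+w],None,fx=k,fy=k,interpolation=cv2.INTER_CUBIC)
    for p,col in pts:
        q=proj(c,p); cv2.drawMarker(im,(int((q[1]-c0+.5)*k),int((q[0]-r0+.5)*k)),col,cv2.MARKER_CROSS,12,1)
    return im
R=(0,0,255);G=(0,255,0)
pts=[(g,R),(j,G),([.583,-.097,.055],R),([.548,.071,.095],G),([.583,-.097,.0],R),([.548,.071,0],G)]
a=crop(t,155,130,120,80,5,pts)
b=crop(s,140,250,120,160,2.5,pts); d=crop(t,160,230,60,100,4,pts)
v=np.zeros((600,810,3),np.uint8); v[:a.shape[0],:400]=a; v[:300,405:805]=b; v[305:545,405:805]=d
cv2.imwrite("pics/c1.png",v[:,:800])
E
```

```text
(no output)
```

View pics/c1.png

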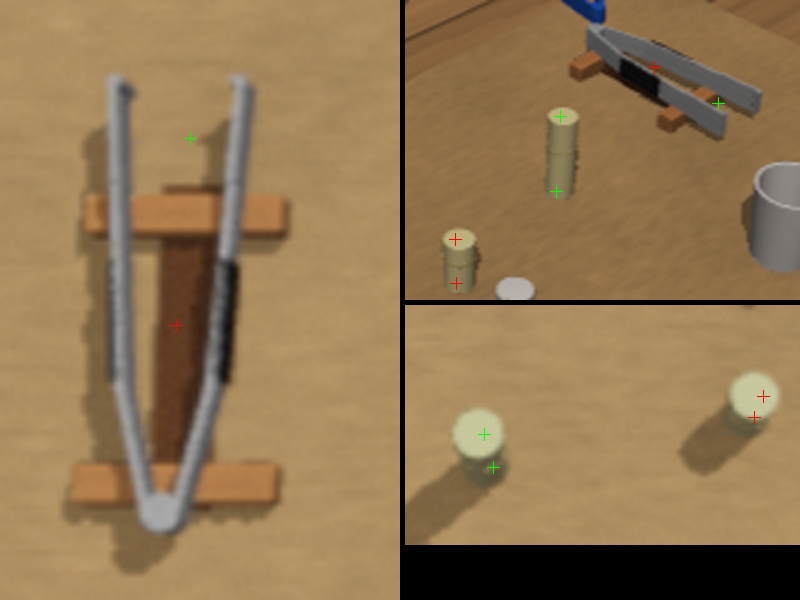

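The crop confirms the targets: steel tongs with black pads, jaws towards +x, and the shorter cane on the left in the scene view. Next I'll work out positions from these edges.

```bash
python3 - <<'E'
from h import *
t=read_camera("top"); s=read_camera("scene")
P=lambda c,r0,c0,k,u,v,z: onz(c,[r0+v/k-.5,c0+u/k-.5],z)
T=lambda u,v,z=.044:P(t,155,130,5,u,v,z)
h=T(161,513); tip=(T(117,80)+T(241,80))/2; 
d=tip-h; yaw=np.arctan2(d[1],d[0]); u=d/np.linalg.norm(d)
print("hinge",h,"tip",tip,"len",np.linalg.norm(d),"yaw",yaw,"grip",h+u*.095,tip-u*.123)
print("tipwidth",T(117,80)-T(241,80))
print("bars",T(185,213,.02),T(175,484,.02))
print("pads R",T(226,262),T(223,383))
for k,z in(("short",.055),("tall",.095)):
    uv=(754-405,396-305) if k=="short" else (478-405,433-305)
    print(k,P(t,160,230,4,*uv,z))
    uv=(459-405,240) if k=="short" else (563-405,116)
    print(k,P(s,140,250,2.5,*uv,z))
# bowl rim
for c,n in((t,"top"),(s,"scene")): print(n,[ (np.round(b["at"],1),round(b["conf"],2)) for b in boxes_of(n,"bowl")[:1]], onz(c,boxes_of(n,"bowl")[0]["at"],.06))
print(onz(t,[204,411],.06))
E
```

```text
hinge [0.39683956 0.2813869  0.044     ] tip [0.61185198 0.28442354 0.044     ] len 0.21503385637663253 yaw 0.014122121061351987 grip [0.49183009 0.28272846 0.044     ] [0.48886424 0.28268657 0.044     ]
tipwidth [-0.00075089  0.06146422  0.        ]
bars [0.5494263  0.28381543 0.02      ] [0.41303001 0.28138522 0.02      ]
pads R [0.51994359 0.25646889 0.044     ] [0.46011529 0.25489599 0.044     ]
short [ 0.58346173 -0.09140019  0.055     ]
short [ 0.5856548  -0.09495153  0.055     ]
tall [0.54896465 0.07511518 0.095     ]
tall [0.54945116 0.07284168 0.095     ]
top [(array([201.2, 411.7]), 0.57)] [ 0.53741471 -0.32231248  0.06      ]
scene [(array([273.9, 173. ]), 0.81)] [ 0.54506952 -0.328831    0.06      ]
[ 0.53043214 -0.32029986  0.06      ]
```

Steel tongs grip at (0.490, 0.283) with yaw 0.016, short piece at (0.5845, -0.093), bowl at (0.533, -0.320). Cross-checks agree to about 4 mm. I'll turn first and then go over.

```bash
python3 -m inch '[[[0,0,0,0.138],[0,0,0,0.138],[0,0,0,0.138],[50,0,0,0],[50,0,0,0],[50,0,0,0],[50,0,0,0],[50,0,0,0],[20,-20,0,0],[0,0,0,0]]]' -1
```

```text
time: 2.65
tool_pos: [0.49, -0.4514, 0.2262]
tool_rot: [-3.141, 0.0, 0.019]
contact_force: [-0.7, -0.1, -0.4]
opening: 0.0917
```

```bash
python3 -m inch '[[[0,-50,0,0],[0,-60,0,0],[0,-60,0,0],[0,-60,0,0],[0,-60,0,0],[0,-60,0,0],[0,-60,0,0],[0,-60,0,0],[0,-60,0,0],[0,0,0,0]]]'
```

```text
time: 3.9
tool_pos: [0.4794, 0.0795, 0.2271]
tool_rot: [-3.141, -0.001, 0.021]
contact_force: [-0.4, -1.1, 0.7]
opening: 0.0916
```

```bash
python3 -m inch '[[[5,-60,0,0],[5,-60,0,0],[5,-60,0,0],[0,-24,0,0],[0,0,40,0],[0,0,40,0],[0,0,20,0],[0,0,0,0]]]'; python3 - <<'E'
from h import *
s=observe();print(s["tool_pos"],s["tool_rot"])
a=read_camera("top")["img"]; b=read_camera("scene")["img"]
a=cv2.resize(a[140:290,110:240],None,fx=3,fy=3,interpolation=2); b=cv2.resize(b[90:240,290:420],None,fx=3,fy=3,interpolation=2)
cv2.imwrite("pics/c2.png",np.hstack([a,b]))
E
```

```text
time: 4.9
tool_pos: [0.4918, 0.2789, 0.1254]
tool_rot: [3.14, 0.003, 0.014]
contact_force: [0.1, -0.7, 0.7]
opening: 0.0918
[0.49178292 0.2789205  0.12535168] [3.13973614e+00 3.01742961e-03 1.39050519e-02]
```

View pics/c2.png

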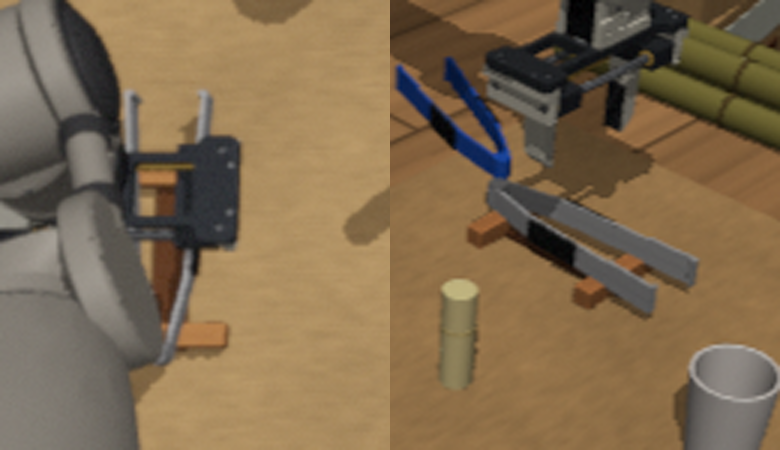

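The open fingers straddle the steel tongs' pads (top crop at about (195, 185)) and nothing is in the way. I'll go down and squeeze lightly.

```bash
python3 -m inch '[[[-2,-4,30,0],[0,0,30,0],[0,0,30,0],[0,0,20,0],[0,0,2,0],[0,0,0,0],[0,0,0,0]]]'; python3 - <<'E'
from cell import *
s=observe();print(s["tool_pos"],s["contact_force"])
E
```

```text
time: 5.88
tool_pos: [0.4907, 0.2854, 0.0161]
tool_rot: [-3.141, -0.002, 0.016]
contact_force: [0.0, 0.5, -0.1]
opening: 0.0917
[0.49072436 0.28536412 0.01609093] [ 0.00263933  0.53198027 -0.09690308]
```

```bash
python3 -m inch '[[[0,2,3,0],[0,0,0,0],[0,0,0,0],[0,0,0,0],[0,0,0,0],[0,0,0,0],[0,0,0,0],[0,0,0,0]]]' -0.1 15
```

```text
time: 6.88
tool_pos: [0.4899, 0.2831, 0.0117]
tool_rot: [3.142, -0.0, 0.016]
contact_force: [0.7, 0.2, -0.1]
opening: 0.0506
```

Opening is 50.6 mm, a squeeze of about 6 mm. Now I'll lift.

```bash
python3 -m inch '[[[0,0,-10,0],[0,0,-20,0],[0,0,-30,0],[0,0,-40,0],[0,0,-40,0],[0,0,-20,0],[0,0,0,0],[0,0,0,0],[0,0,0,0]]]'; python3 - <<'E'
from h import *
s=observe();print(s["tool_pos"],s["opening"],s["contact_force"])
t=read_camera("top");c=read_camera("scene")
for n,k in(("top",t),("scene",c)):
    for l in("tongs_grip","tongs_jaws"): print(n,l,[(np.round(r["at"],1),round(r["conf"],2),np.round(onz(k,r["at"],s["tool_pos"][2]+.0188),3)) for r in place_of(n,l)[:3]])
a=cv2.resize(t["img"][100:290,110:260],None,fx=2.6,fy=2.6,interpolation=2); b=cv2.resize(c["img"][50:240,270:420],None,fx=2.6,fy=2.6,interpolation=2)
cv2.imwrite("pics/c3.png",np.hstack([a,b]))
E
```

```text
time: 8.0
tool_pos: [0.4891, 0.2828, 0.1703]
tool_rot: [3.141, 0.003, 0.016]
contact_force: [-0.4, -0.4, -1.6]
opening: 0.0505
[0.4890756  0.28280843 0.17033334] 0.05053215698175067 [-0.35542252 -0.36832202 -1.55303361]
top tongs_grip []
top tongs_jaws [(array([168., 155.]), 0.62, array([0.577, 0.27 , 0.189]))]
scene tongs_grip [(array([128.9, 313.9]), 0.96, array([0.467, 0.154, 0.189])), (array([117.8, 357.6]), 0.67, array([0.501, 0.282, 0.189]))]
scene tongs_jaws [(array([119.2, 303.3]), 0.64, array([0.412, 0.17 , 0.189])), (array([140.6, 380.9]), 0.6, array([0.617, 0.235, 0.189]))]
```

View pics/c3.png

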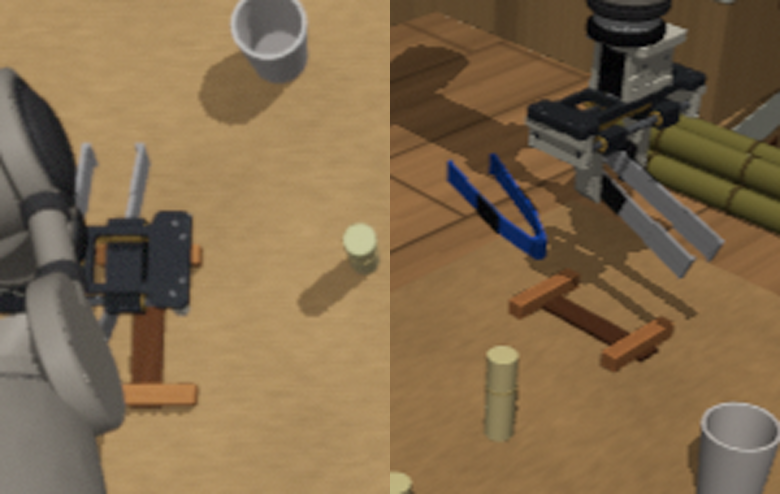

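The tongs are off the rest in the gripper, but the jaws droop (tip in the scene at about (149, 390)). I'll quantify the droop and check whether it is still slipping.

```bash
python3 - <<'E'
from h import *
from scipy.optimize import least_squares
s=observe(); c=read_camera("scene"); t=read_camera("top"); p=s["tool_pos"]
e,d=ray(c,[148.7,389.5]); k=(.2848-e[1])/d[1]; q=e+k*d; print("tip mid",q, "grasp",p[0],p[2]+.0188)
print("pitch",np.arctan2(p[2]+.0188-q[2],q[0]-p[0]),"dist",np.hypot(q[0]-p[0],p[2]+.0188-q[2]))
# top check: tips at crop (88,148),(141,148)
for u in(88,141): print(onz(t,[100+148/2.6-.5,110+u/2.6-.5],q[2]+.012))
im=cv2.resize(c["img"][80:170,320:420],None,fx=6,fy=6,interpolation=2)
def pt(pitch,x,y,z):
    v=np.array([x*np.cos(pitch)+z*np.sin(pitch),y,-x*np.sin(pitch)+z*np.cos(pitch)]); return np.array([p[0],p[1],p[2]+.0188])+v
for th,col in((.2,(0,255,0)),(.3,(0,0,255)),(.4,(255,0,0))):
    for y in(-.027,.027):
        P=[proj(c,pt(th,.123,y,z)) for z in(.012,-.012)]+[proj(c,pt(th,.03,y,-.012))]
        P=[(int((a[1]-320+.5)*6),int((a[0]-80+.5)*6)) for a in P]
        cv2.polylines(im,[np.array(P)],False,col,1)
cv2.imwrite("pics/c4.png",im)
E
```

```text
tip mid [0.61161854 0.2848     0.14380018] grasp 0.48973857541888494 0.19014627655869343
pitch 0.36337433097253424 dist 0.13039435450533265
[0.61281706 0.30662515 0.15580018]
[0.61339278 0.26110815 0.15580018]
```

View pics/c4.png

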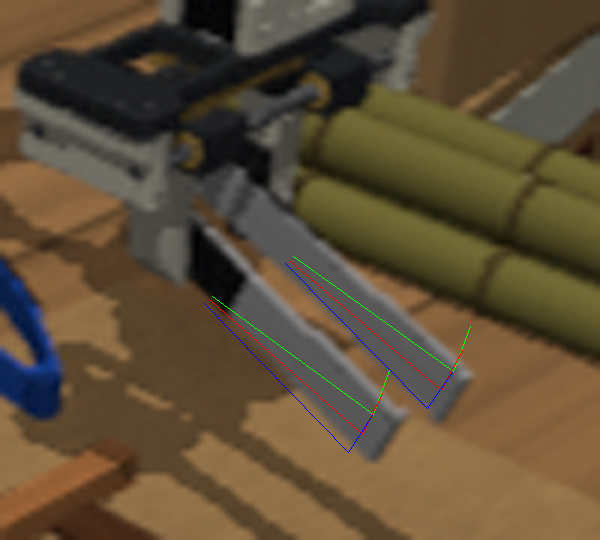

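Droop is about 0.4 rad. The tip midpoint sits at TCP + (122, 0, -27) mm, so the jaws' centre is near TCP + (97, 0, -16) mm. That still works: the flat jaws can close on the upright piece and the force can then be raised. I'll carry it over and look again above the piece.

```bash
python3 -m inch '[[[0,25,0,0],[0,50,0,0],[0,50,0,0],[0,50,0,0],[0,50,0,0],[-3,50,0,0],[-4,50,0,0],[0,35,0,0],[0,17,0,0],[0,0,0,0]]]'; python3 -m inch '[[[0,0,15,0],[0,0,25,0],[0,0,10,0],[0,0,0,0],[0,0,0,0]]]'; cat > look.py <<'E'
from h import *
import sys
s=observe();p=np.array(s["tool_pos"]);print(p,s["tool_rot"],s["opening"],s["contact_force"])
t=read_camera("top");c=read_camera("scene")
for n,k in(("top",t),("scene",c)):
    for l,z in(("tongs_jaws",p[2]-.016),("short_piece_center",.0275)): print(n,l,[(np.round(r["at"],1),round(r["conf"],2),np.round(onz(k,r["at"],z),3)) for r in place_of(n,l)[:2]])
pc=np.array([.5845,-.093,.0275]); r=proj(t,pc).astype(int); q=proj(c,pc).astype(int)
a=cv2.resize(t["img"][r[0]-40:r[0]+80,r[1]-60:r[1]+60],None,fx=4,fy=4,interpolation=2); b=cv2.resize(c["img"][q[0]-90:q[0]+60,q[1]-45:q[1]+35],None,fx=3.2,fy=3.2,interpolation=2)
print("crop origins top",r[0]-40,r[1]-60,"x4; scene",q[0]-90,q[1]-45,"x3.2 at col 480")
v=np.hstack([a,b[:480]]);cv2.imwrite("pics/%s.png"%sys.argv[1],v)
E
python3 look.py c5
```

```text
time: 9.65
tool_pos: [0.4888, -0.0943, 0.1717]
tool_rot: [-3.141, -0.0, 0.014]
contact_force: [-0.9, 0.5, -1.4]
opening: 0.0508
time: 10.28
tool_pos: [0.4894, -0.0937, 0.1225]
tool_rot: [3.141, -0.001, 0.016]
contact_force: [0.6, -0.1, -0.8]
opening: 0.0503
[ 0.48935312 -0.0937127   0.12249053] [ 3.14109026e+00 -1.32139871e-03  1.63591768e-02] 0.050280135138626 [ 0.56357816 -0.1248894  -0.82985589]
top tongs_jaws [(array([128.4, 340.6]), 0.72, array([ 0.704, -0.145,  0.106])), (array([209.6, 403.5]), 0.54, array([ 0.507, -0.288,  0.106]))]
top short_piece_center []
scene tongs_jaws [(array([115.8, 304.5]), 0.97, array([0.287, 0.299, 0.106])), (array([219.1, 270.4]), 0.96, array([ 0.588, -0.098,  0.106]))]
scene short_piece_center [(array([244.3, 267.3]), 0.74, array([ 0.579, -0.101,  0.027]))]
crop origins top 144 256 x4; scene 153 226 x3.2 at col 480
```

View pics/c5.png

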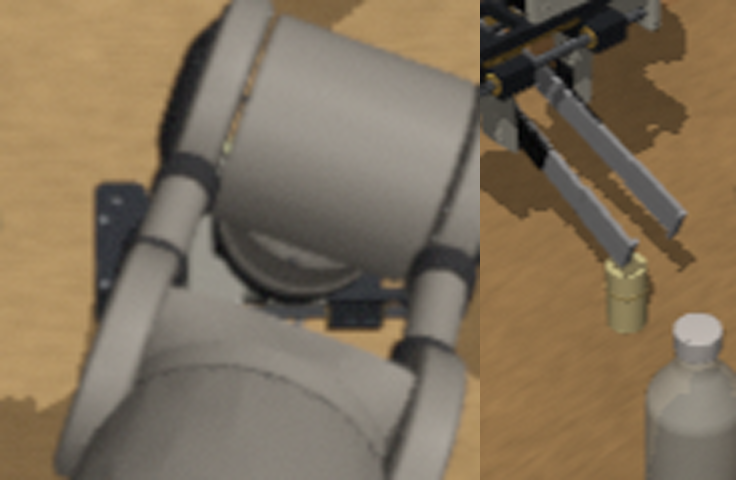

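The top view is blocked by the arm; the scene view shows the jaws just above the piece, with tips at about (223, 288) and (231, 272). I'll check the tip position against the prediction.

```bash
python3 - <<'E'
from h import *
c=read_camera("scene")
e,d=ray(c,[226.9,279.9]); print("tip mid on y=-.092",e+d*(-.092-e[1])/d[1], "pred proj",proj(c,[.611,-.092,.096]))
f=lambda u,v:[153+v/3.2-.5,226+(u-480)/3.2-.5]
n=f(632,250); r=f(680,227)   # near/far jaw end centres
print("near",onz(c,n,.096),"far",onz(c,r,.096))
print("piece top",onz(c,f(627,267),.055))
print("piece bottom front",onz(c,f(628,330),0))
E
```

```text
tip mid on y=-.092 [ 0.61245069 -0.092       0.09587141] pred proj [226.53922397 279.46052327]
near [ 0.6118665  -0.11170402  0.096     ] far [ 0.61572831 -0.07075932  0.096     ]
piece top [ 0.58730902 -0.09537322  0.055     ]
piece bottom front [ 5.92685781e-01 -9.98803665e-02 -1.11022302e-16]
```

The droop is stable and the prediction agrees within 2 mm. I'll shift 2 mm to -y and lower in steps.

```bash
python3 -m inch '[[[0,2,10,0],[0,0,20,0],[0,0,12,0],[0,0,0,0],[0,0,0,0]]]'; python3 look.py c6
```

```text
time: 11.25
tool_pos: [0.4891, -0.0961, 0.08]
tool_rot: [3.141, -0.001, 0.016]
contact_force: [-0.9, -0.2, -1.0]
opening: 0.0509
[ 0.48910599 -0.09609193  0.07998845] [ 3.14132104e+00 -5.23309290e-04  1.58085444e-02] 0.05088476021038806 [-0.87005761 -0.15807254 -1.03724261]
top tongs_jaws [(array([353.4,  99.5]), 0.74, array([0.176, 0.405, 0.064]))]
top short_piece_center []
scene tongs_jaws [(array([233.9, 272.2]), 0.7, array([ 0.591, -0.096,  0.064]))]
scene short_piece_center [(array([245.4, 271.1]), 0.68, array([ 0.588, -0.097,  0.028])), (array([242.4, 398.9]), 0.33, array([0.78 , 0.131, 0.027]))]
crop origins top 144 256 x4; scene 153 226 x3.2 at col 480
```

View pics/c6.png

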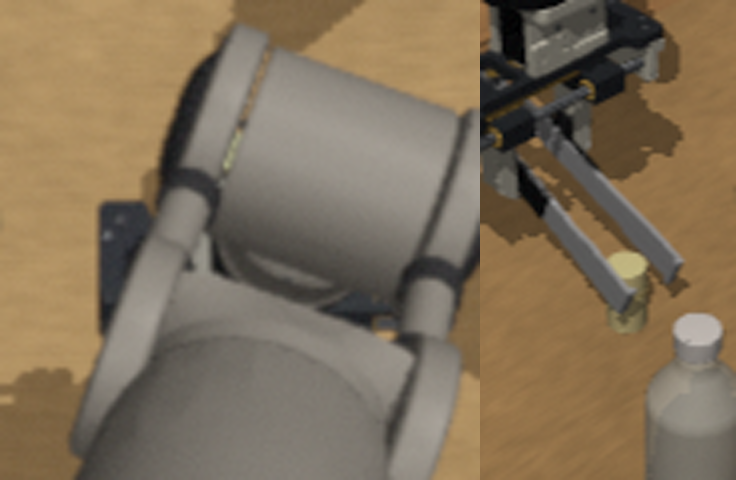

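The piece's top (scene about (236, 272)) now shows between the two jaws, clear of both. I'll go down the rest of the way.

```bash
python3 -m inch '[[[0,0,10,0],[0,0,10,0],[0,0,0,0],[0,0,0,0]]]'; python3 -m inch '[[[0,0,7,0],[0,0,6,0],[0,0,0,0],[0,0,0,0],[0,0,0,0]]]'; python3 look.py c7
```

```text
time: 12.05
tool_pos: [0.4888, -0.096, 0.0595]
tool_rot: [-3.142, 0.0, 0.016]
contact_force: [0.0, -0.3, -1.0]
opening: 0.0505
time: 12.68
tool_pos: [0.4889, -0.096, 0.0469]
tool_rot: [3.141, -0.0, 0.016]
contact_force: [0.0, -0.4, -0.6]
opening: 0.0507
[ 0.48893285 -0.09602948  0.04687636] [ 3.14135424e+00 -3.94903523e-04  1.57906390e-02] 0.05066385977357028 [ 0.01522345 -0.39094732 -0.57320463]
top tongs_jaws [(array([354. ,  96.7]), 0.73, array([0.17 , 0.424, 0.031]))]
top short_piece_center []
scene tongs_jaws [(array([247.5, 270.7]), 0.98, array([ 0.596, -0.105,  0.031])), (array([118.8, 304. ]), 0.66, array([0.198, 0.387, 0.031]))]
scene short_piece_center [(array([245.1, 270.4]), 0.79, array([ 0.586, -0.098,  0.027]))]
crop origins top 144 256 x4; scene 153 226 x3.2 at col 480
```

View pics/c7.png

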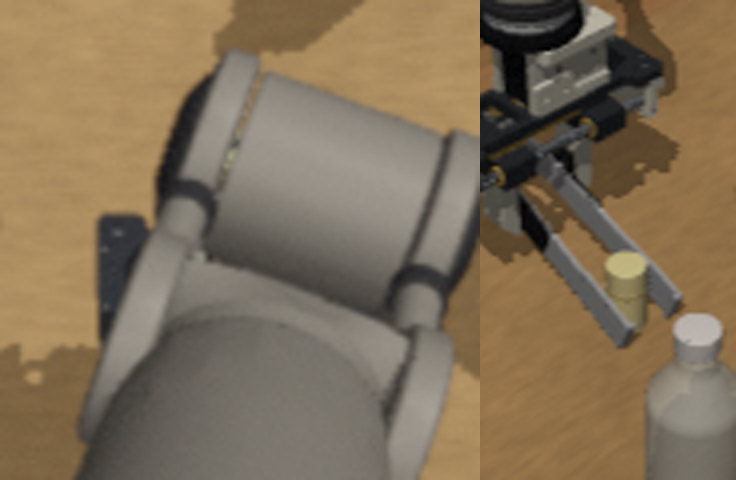

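The piece stands between the jaws at scene (236–255, 272), with no contact force. Closing firmly now.

```bash
python3 -m inch '[[[0,0,0,0],[0,0,0,0],[0,0,0,0],[0,0,0,0],[0,0,0,0],[0,0,0,0],[0,0,0,0],[0,0,0,0]]]' 1 55; python3 -m inch '[[[0,0,-5,0],[0,0,-15,0],[0,0,-20,0],[0,0,-20,0],[0,0,0,0],[0,0,0,0],[0,0,0,0]]]'; python3 look.py c8
```

```text
time: 13.98
tool_pos: [0.4888, -0.096, 0.0467]
tool_rot: [3.141, -0.0, 0.016]
contact_force: [-0.0, -0.1, -0.4]
opening: 0.0439
time: 14.85
tool_pos: [0.4883, -0.0958, 0.106]
tool_rot: [-3.141, 0.001, 0.016]
contact_force: [0.4, 0.2, -1.8]
opening: 0.044
[ 0.48827891 -0.09578828  0.10600833] [-3.14112300e+00  1.41532322e-03  1.57479176e-02] 0.043973981983118325 [ 0.38121425  0.23378259 -1.84417555]
top tongs_jaws [(array([355.1,  99.5]), 0.43, array([0.176, 0.395, 0.09 ]))]
top short_piece_center [(array([220.7, 168.5]), 0.68, array([0.488, 0.274, 0.028]))]
scene tongs_jaws [(array([117.5, 302.1]), 0.98, array([0.268, 0.308, 0.09 ])), (array([225. , 271.7]), 0.8, array([ 0.59 , -0.097,  0.09 ]))]
scene short_piece_center [(array([228.5, 268.9]), 0.76, array([ 0.539, -0.062,  0.027])), (array([227.4, 271.9]), 0.72, array([ 0.541, -0.054,  0.027]))]
crop origins top 144 256 x4; scene 153 226 x3.2 at col 480
```

View pics/c8.png

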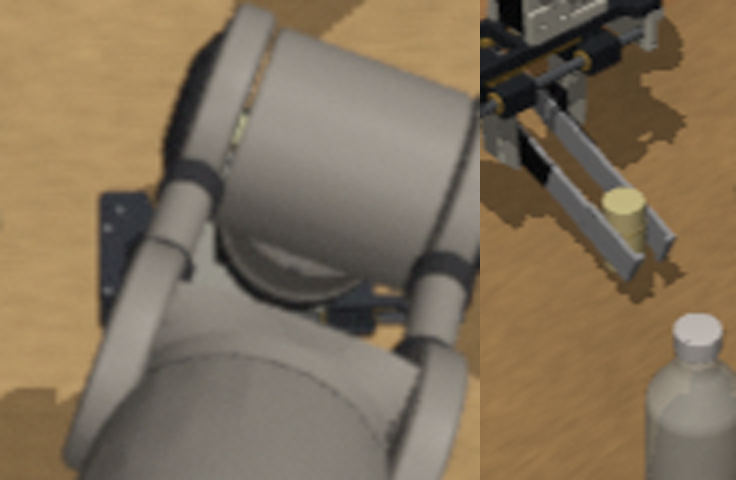

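The piece is lifted and gripped, with the opening at 44.0 mm as expected for a 30 mm piece. I'll raise it and move over the bowl.

```bash
python3 -m inch '[[[0,0,-20,0],[0,0,-30,0],[0,0,-20,0],[-5,20,0,0],[-10,40,0,0],[-10,40,0,0],[-10,40,0,0],[-10,40,0,0],[-7,30,0,0],[-3,17,0,0]]]';python3 -m inch '[[[0,0,0,0],[0,0,0,0],[0,0,0,0],[0,0,0,0]]]'; python3 - <<'E'
from h import *
s=observe();p=s["tool_pos"];print(p,s["opening"])
c=read_camera("scene");t=read_camera("top")
im=c["img"]; im=cv2.resize(im[140:330,90:330],None,fx=3,fy=3,interpolation=2)
pp=np.array(p)+[.096,.003,-.019]
for q in(pp,[.533,-.320,.06],[.533,-.320,0]):
    r=proj(c,q); cv2.drawMarker(im,(int((r[1]-90+.5)*3),int((r[0]-140+.5)*3)),(0,0,255),0,12,1)
cv2.imwrite("pics/c9.png",im); cv2.imwrite("pics/c9t.png",t["img"])
print(pp); 
for n,k in(("top",t),("scene",c)):
    for l,z in(("short_piece_center",pp[2]),("bowl",0),("tall_piece_center",.0475),("bottle",0),("cup",0)): print(n,l,[(np.round(r["at"]),round(r["conf"],2),np.round(onz(k,r["at"],z),3)) for r in place_of(n,l)[:2]])
E
```

```text
time: 16.4
tool_pos: [0.4369, -0.3251, 0.1765]
tool_rot: [-3.142, 0.0, 0.014]
contact_force: [1.4, 0.2, -2.1]
opening: 0.044
time: 16.9
tool_pos: [0.4377, -0.3231, 0.1769]
tool_rot: [3.142, -0.0, 0.017]
contact_force: [-0.1, -0.5, -1.6]
opening: 0.0443
[ 0.43768732 -0.32306727  0.17685522] 0.04425501032634486
[ 0.53368732 -0.32006727  0.15785522]
top short_piece_center [(array([194., 426.]), 0.47, array([ 0.534, -0.324,  0.158])), (array([198., 420.]), 0.28, array([ 0.525, -0.311,  0.158]))]
top bowl [(array([208., 406.]), 0.56, array([ 0.532, -0.325,  0.   ]))]
top tall_piece_center [(array([193., 248.]), 0.71, array([0.556, 0.077, 0.048]))]
top bottle [(array([130., 344.]), 0.93, array([ 0.739, -0.169,  0.   ]))]
top cup []
scene short_piece_center [(array([308., 294.]), 0.51, array([ 0.839, -0.263,  0.158]))]
scene bowl [(array([287., 179.]), 0.74, array([ 0.533, -0.315,  0.   ]))]
scene tall_piece_center [(array([199., 311.]), 0.94, array([0.541, 0.077, 0.047])), (array([233., 167.]), 0.55, array([ 0.412, -0.263,  0.047]))]
scene bottle [(array([307., 291.]), 0.98, array([ 0.736, -0.173,  0.   ]))]
scene cup [(array([245., 400.]), 0.65, array([0.77 , 0.155, 0.   ]))]
```

View pics/c9.png

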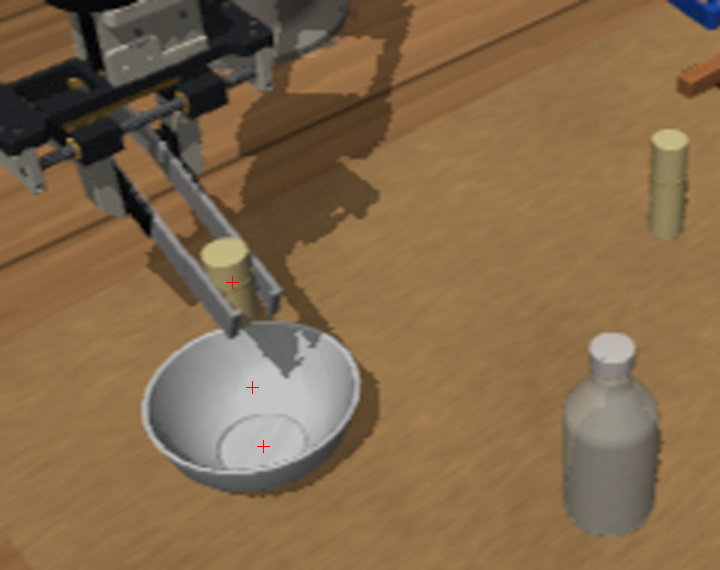

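The piece is held over the bowl centre: within about 5 mm by both the top network and the scene overlay, at z ≈ 0.158, well above the rim. Everything else is in place. I'll settle briefly and hand in.

```bash
python3 -m inch '[[[0,0,0,0],[0,0,0,0],[0,0,0,0],[0,0,0,0]]]'; python3 -c "
from cell import *
print(hand_in())"
```

```text
time: 18.0
tool_pos: [0.4374, -0.3238, 0.1767]
tool_rot: [3.142, -0.0, 0.016]
contact_force: [0.0, -0.0, -1.5]
opening: 0.044
the job is handed in; nothing more can be done
None
```

The job is handed in at about 18 s of the allowed 53 s. The short piece is squeezed in the steel tongs and held over the middle of the bowl; no verdict was reported.

I gripped the tongs on their pads with a light squeeze (51 mm), lifted them off the rest and lowered the open jaws over the shorter cane. I then closed them at 55 N, lifted the cane and carried it over the bowl.

**Last checks that passed:**
- **Grip:** the opening stayed at 44 mm, the width given for a 30 mm piece.
- **Position:** the piece centre is about (0.534, -0.32, 0.158) m. That is within roughly 5 mm of the bowl's axis and well above the 95 mm needed, though the height comes from the arm pose.
- **Bystanders:** the bottle, bowl, tall piece and cup were re-found within about 1–2 cm of their starts. The cup was found only in the scene view.

**What did not go cleanly:**
- The tongs sagged about 0.4 rad nose-down in the light grip. I did not level them; the sag did not visibly change afterwards, and I allowed for it when lowering the jaws.
- The scene network's final report for the short piece (0.839, -0.263) was wrong: its pixel lies on the bottle. I relied on the picture and the top network's (0.534, -0.324) instead.

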